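Fetch the sharpening stone from its drying stand and lay it in its base

ROBOT

A 6-joint arm with a two-finger parallel gripper is mounted at the origin on a cart in front of the work surface, level with it; the furniture and walls round the work are solid. World frame = base frame: x ahead of the robot, y to its left, z up, the work surface at z = 0. Lengths are in mm, angles in rad, forces in N, time in s.
With the tool pointing down it reaches from about 300 to 775 mm from the base axis. Payload 14.6 kg.
Tool frame: the origin (TCP) lies where the fingers leave the gripper's body, on its centre line; the fingertips stand 97 mm ahead of it and the grasp point (between the pads) lies ahead of it (grip_depth is the z of the grasp point in the tool frame, in mm); z points along the fingers, y is the line along which they close (so a half turn about z gives the same grasp; the last joint's range is limited). The gripper opens to 94 mm and grips with 3 to 60 N. Pads are 16 mm wide; open, the fingers measure 119 mm over their backs; the gripper's body (75 mm by 177 mm) begins 78 mm behind the grasp point.
Start: joints at [-1.254, 0.3, 1.521, -0, 1.321, -0.067], TCP at [205.938, -509.98, 302.646] pointing down, gripper open.
Joint ranges: [-3.03, 3.03], [-0.79, 2.21], [0.23, 2.52], [-1.04, 4.18], [0, 3.07], [-2.55, 2.55]. Speed limits (rad/s): [2.22, 2.22, 2.57, 3.14, 3.14, 3.14].

INTERFACE

Orientations are given as [roll, pitch, yaw] about the fixed x, y, z axes, in that order (R = Rz(yaw) Ry(pitch) Rx(roll)).
In Python, from cell import read_state, camera, sign_off, regions_of, spot_point, grip_depth gives the robot as it stands. The module is installed in compiled form; this text tells all that it offers.
- The arm moves only by the tool send_rows, never from a script. Its argument "series" is a list of rows, each a list of 3 entries, a list of its own where there are three numbers: the shift along the world's x, y, z in mm, then the turn about the world's z in degrees, then the closure, from -1 (fully open) to 1 (shut), so that 0 is half open. A call has 1 to 12 rows; each row shifts and turns the commanded pose from where the row before left it; what a row does not reach is not made up. A row lasts 1/10 s, in which the tool goes at most 50 mm and 8.59 degrees, less where a joint would pass 70% of its speed; a pose out of reach is approached as far as the arm can. A call is refused whole if a number of a shift passes 50 or a number of a turn 8.59, either way. A call with a gripper value outside its range is refused whole. The fingers move at their own pace and stop on an object; "squeeze" is the grip in N (left out, the last holds). Time passes only in rows, so rows that do not move let the fingers close. It gives the time, the measured TCP pose, the force, the opening and the grip force at its end, in the units of the state.
- read_state(): the state, without advancing time (a new reading comes with each control period).
- camera(name): name is "scene" or "top"; returns a dict with "color" (480x640x3 uint8, blue, green, red), "fx", "fy", "cx", "cy" (pixels), "camera_from_world" (4x4, takes a point from world to camera coordinates). Camera axes: x right, y down, z forward; pixel columns grow to the right and rows downward; lengths in mm; the calibration is good to about 2 mm. A picture is of the moment at which its call begins. There is no depth.
- sign_off(): hands the job in; it is judged then, once.
Trained networks look in a picture, given as the dict that the camera call returned (one of the last four; its "shot" number tells which), for a name from the list of things; names that differ only in an ending like _2 or _b are one class to them, and where a whole thing is asked for, a point or a joint stands for the part that bears it (a point fixed in the world has none). Each returns a list of dicts, best first, with "confidence" (0 to 1); they miss things now and then, are a little off and sometimes report something else, mostly with a low value. They report only what shows in the picture. A call takes as long as a camera call.
- regions_of(thing, picture): "mask" (480x640 bool, what is visible of it).
- spot_point(thing, picture): "point" ([x, y, z] in mm, in the coordinates of the camera as it stood for that picture, good to about 4 mm: a listed point, or the origin of a listed thing).
The state is a dict: "clock": time; "joints": joint angles; "qd": joint speeds; "effort": joint torques, N m; "eef_pos": TCP position; "eef_rot": TCP orientation; "wrist_force": force on the tool from outside, world axes, zero at the start; "moment": the same for the moment, N m; "finger_gap": finger opening in mm; "finger_force": force on a finger pad.
Only numpy, scipy, OpenCV 4.12 (cv2) and the standard library are available. Lean on these libraries where they do the work, as an engineer would, in place of code of your own. Each camera call takes 0.05 s, during which the arm holds its last target. There are 200 camera calls.

TASK

The grey sharpening stone has dried in the channel of the raised wooden stand, where its sides cannot be gripped: push it along until its end sticks out a good 4 cm or more over the stand's open front edge (without letting it tip off), grip that end by its sides and lift the stone out. Lay it flat on the bare table top and let go, then take it again by the middle and lay it flat in the bed of the black stone base, between the four corner keepers. Keep the stone roughly level all the way and leave the other things where they are.

Things in the scene. Friction and masses are not known exactly. Their poses are not given: they have to be found in the camera images.
- stone_center (a point): centre (half-way up) of the loose sharpening stone, a plain grey flat bar 150 mm long (x axis) x 58 wide (y) x 16 thick (z up), 0.16 to 0.29 kg. It starts flat in the stand's channel, lying along it (its x axis along the stand's), its front end 0 to 20 mm behind the open front edge. It balances about its centre, so it tips off if over 70 mm overhang. The base takes it either way round.
- stand_front (a point): middle of the open front edge of the raised wooden stand, at deck height (66 mm over the table; the stone lies on the deck). The stand is fixed, 250 mm long, 88 wide. x axis: from this edge back along the channel, so the overhang grows along -x, roughly towards the robot; y across. Channel 64 mm wide between side rails 12 mm thick, 15 mm high. Below the overhang: free air to the table.
- stand_back (a point): foot of the bar (15 mm high) that closes the channel at the back, on the deck, 238 mm behind the front edge; axes as at the front edge. Between the stone's back end and this bar 68 to 88 mm of the channel are free at the start: room for closed fingers to go down and push. The table top half-way between stand and base, about 0.53 m ahead of the robot, is bare.
- base_bed (a point): centre of the bed (14 mm over the table) of the black stone base, fixed, 186 mm long (x axis) x 94 wide (y). Low corner keepers and end bars rise 11 mm above the bed; between them is room of 160 x 68 mm. The long sides are open only along their middle 80 mm, where the foot is just 46 mm wide: room for fingers at the stone's middle only. With the stone in, its centre is 8 mm above this point.
- tape_roll: roll of green tape lying flat, 92 mm across, 18 mm high; a bystander, origin at the centre of its underside
- sugar_dredger: grey metal shaker, 72 mm across, 108 mm high; a bystander, origin at the centre of its underside
- steel_dish: low round steel dish, 131 mm across, 42 mm high; a bystander, origin at the centre of its underside
- measuring_cup: clear cup, 66 mm across, 70 mm high; a bystander, origin at the centre of its underside
- pink_bowl: pale pink bowl, 151 mm across, 63 mm high; a bystander, origin at the centre of its underside
- stone: the same stone; origin at the centre of its underside, 8 mm below the centre

How it is judged:
By the outcome, as a careful person would: the job done as asked, in the order asked, and still so for the second after the job is handed in, with the robot touching nothing.
It also fails if it takes over 64 s, if anything falls off the work surface, if the arm or the gripper's body presses on something with over 40 N, if the wrist force passes 120 N, or if a joint passes its speed limit or range.

## Working session

There is one attempt and no reset: what is moved stays moved. The work goes in short steps, Python scripts to look and compute and a tool call to move; the robot and the scene stay as the last step left them, time stands still between calls to the robot, and variables do not carry over. Pictures are saved under pics/ and viewed, at most 10 in all, crops included, and the job is handed in when it is done.

Besides the shell and the picture viewer there is one more tool, called after "Request:" as name(argument=value, ...) on one line, values as JSON. send_rows: Moves the arm, as the interface text tells. Its arguments: {"type":"object","properties":{"series":{"type":"array"},"squeeze":{"type":"number"}},"required":["series"]}

```bash
mkdir -p pics; cat > h.py <<'E'
import numpy as np, cv2
from cell import *
def towo(p,T):
    return (np.linalg.inv(T)@np.r_[p,1])[:3]
def look(names,cams=("scene","top"),save=None):
    for c in cams:
        im=camera(c)
        if save: cv2.imwrite(f"pics/{save}_{c}.png",im["color"])
        for n in names:
            for r in spot_point(n,im)[:2]:
                print(c,n,round(r["confidence"],2),towo(r["point"],im["camera_from_world"]).round(0))
E
python3 - <<'E'
from h import *
s=read_state();print(s, grip_depth)
look(["stone_center","stand_front","stand_back","base_bed","tape_roll","sugar_dredger","steel_dish","measuring_cup","pink_bowl"],save="a")
E
```

```text
{'clock': 0.0, 'joints': array([-1.25357473e+00,  3.00471883e-01,  1.52159621e+00, -3.73480035e-06,
        1.32073659e+00, -6.66066453e-02]), 'qd': array([ 0.00030701,  0.00117729, -0.0022474 ,  0.00047714,  0.00031121,
       -0.00034256]), 'effort': array([-5.46589145e-04, -5.31802046e+01, -3.52736986e+01,  7.07854866e-02,
        2.43411813e-02, -9.38010339e-05]), 'eef_pos': array([ 205.90278094, -509.82934041,  302.07944433]), 'eef_rot': array([-3.14038307e+00, -7.70601616e-05,  3.83829124e-01]), 'wrist_force': array([ 0.09644123, -0.9739106 ,  0.06194161]), 'moment': array([-0.00983305,  0.00462218,  0.02789384]), 'finger_force': 0.0, 'finger_gap': 93.5552738912166} 78.39999999999999
scene stone_center 0.9 [ 528. -210.   68.]
scene stand_front 0.83 [ 438. -219.   63.]
scene stand_back 0.8 [ 671. -198.   68.]
scene base_bed 0.73 [ 532. -211.   67.]
scene tape_roll 0.75 [706.  47.   0.]
scene sugar_dredger 0.81 [689. 201.  -2.]
scene measuring_cup 0.83 [ 364. -371.    1.]
scene pink_bowl 0.47 [661. 441.   2.]
scene pink_bowl 0.36 [ 440. -218.   65.]
top stone_center 0.67 [ 530. -211.   73.]
top stand_front 0.65 [ 434. -220.   66.]
top stand_back 0.93 [ 674. -196.   63.]
top base_bed 0.85 [473. 261.  17.]
top tape_roll 0.83 [711.  51.  -2.]
top sugar_dredger 0.69 [684. 202.  -0.]
top steel_dish 0.74 [ 647. -436.    1.]
top measuring_cup 0.56 [ 361. -366.   -2.]
top pink_bowl 0.8 [660. 436.  -1.]
top pink_bowl 0.29 [684. 202.  -2.]
```

View pics/a_scene.png

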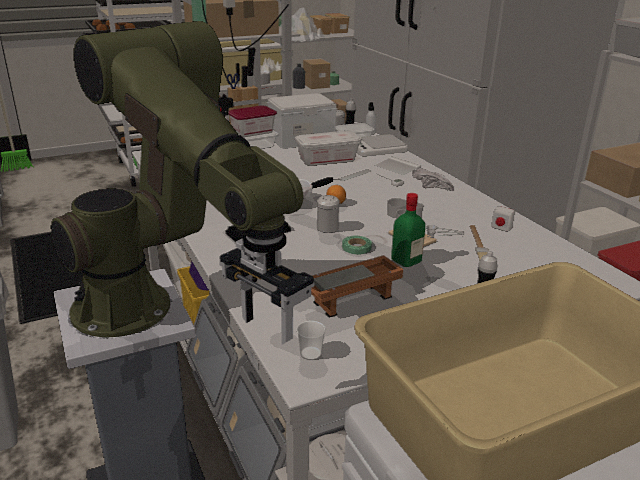

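View pics/a_top.png

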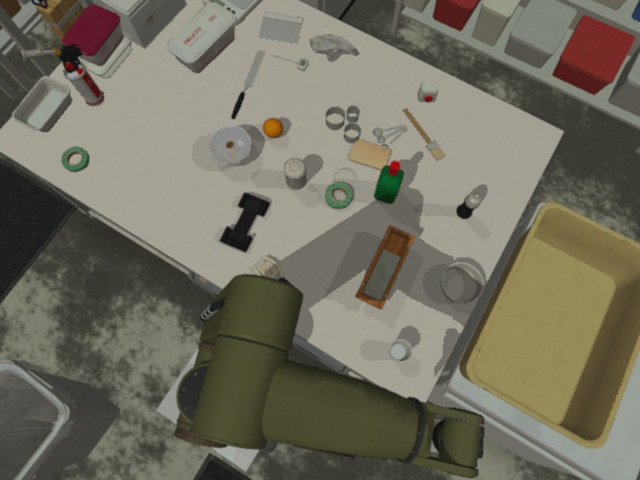

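```bash
python3 - <<'E'
from h import *
for c in ("top","scene"):
    im=camera(c);K=np.array([[im["fx"],0,im["cx"]],[0,im["fy"],im["cy"]],[0,0,1]]);T=im["camera_from_world"]
    print(c,np.linalg.inv(T)[:3,3].round())
    H={z:np.linalg.inv(K@np.c_[T[:3,0],T[:3,1],T[:3,2]*z+T[:3,3]]) for z in (82,66,14,25)}
    for n,z in (("stone",82),("base_bed",14),("base_bed",25),("stand_front",66)):
        for r in regions_of(n,im)[:1]:
            m=r["mask"].astype(np.uint8)
            cn=max(cv2.findContours(m,0,1)[0],key=cv2.contourArea).astype(np.float32)
            w=cv2.perspectiveTransform(cn,H[z]).astype(np.float32)
            print(n,z,r["confidence"],m.sum(),cv2.minAreaRect(w))
E
```

```text
top [ 140. -224. 1496.]
stone 82 0.59 976 ((527.46923828125, -205.73779296875), (153.8317413330078, 64.45708465576172), 3.9648172855377197)
base_bed 14 0.85 1247 ((471.0350646972656, 261.10137939453125), (189.3391571044922, 95.77754211425781), 8.179274559020996)
base_bed 25 0.85 1247 ((468.576904296875, 257.4996643066406), (187.93368530273438, 95.06661224365234), 8.179266929626465)
stand_front 66 0.63 1554 ((562.5957641601562, -204.8195037841797), (261.02130126953125, 92.65270233154297), 4.021734237670898)
scene [ -126. -1403.   895.]
stone 82 0.84 803 ((522.020751953125, -211.98919677734375), (161.33346557617188, 68.36917877197266), 2.997865676879883)
base_bed 14 0.54 259 ((395.88153076171875, 261.9750061035156), (52.20247268676758, 98.94154357910156), 5.175415992736816)
base_bed 25 0.54 259 ((389.3662109375, 241.1962890625), (51.551002502441406, 97.70677947998047), 5.175412654876709)
stand_front 66 0.86 2204 ((560.0700073242188, -232.53448486328125), (289.9185791015625, 189.81895446777344), 4.626904487609863)
```

The scene camera shows the stone in the stand, with the arm partly over the near side. In the top view the stone is near px (382,275), the stand runs from (370,303) to (402,232), the base is at (245,222) and the bottle at (390,185), beyond the stand's back. Both networks agree on the stand, at about 4.7° yaw. Base bed is about (472,261) at 8° yaw; the scene camera's base_bed point fell on the stand, so I discard it.

Request:
send_rows(series=[[[36,26,-4],-1.44,1],[[36,26,-4],-1.44,1],[[36,26,-4],-1.44,1],[[36,26,-4],-1.44,1],[[36,26,-4],-1.44,1],[[36,26,-4],-1.44,1],[[36,26,-4],-1.44,1],[[36,26,-4],-1.44,1],[[36,26,-4],-1.44,1],[[36,26,-4],-1.44,1],[[36,26,-4],-1.44,1],[[36,26,-4],-1.44,1]], squeeze=20)

```text
clock: 2.7
eef_pos: [639.3, -196.7, 254.5]
eef_rot: [3.142, -0.0, 0.081]
wrist_force: [1.3, -0.9, -0.5]
finger_gap: 2.1
finger_force: 0.0
```

Request:
send_rows(series=[[[0,0,0],0,1],[[0,0,0],0,1]])

```text
clock: 2.9
eef_pos: [638.2, -197.4, 253.9]
eef_rot: [-3.141, 0.001, 0.084]
wrist_force: [0.1, -0.4, -0.7]
finger_gap: 0.5
finger_force: 0.0
```

Request:
send_rows(series=[[[0,-1,-20],0,1],[[0,-1,-20],0,1],[[0,0,-15],0,1],[[0,0,-15],0,1],[[0,0,-8],0,1],[[0,0,-4],0,1],[[0,0,0],0,1],[[0,0,0],0,1]])

```text
clock: 3.7
eef_pos: [638.1, -200.0, 173.3]
eef_rot: [3.141, -0.001, 0.082]
wrist_force: [-0.1, -0.4, 0.0]
finger_gap: 0.2
finger_force: 0.0
```

```bash
python3 - <<'E'
from h import *
look(["stone_center","stand_front","stand_back"],save="b")
s=read_state();print(s["eef_pos"],s["wrist_force"])
im=cv2.imread("pics/b_scene.png")[220:340,260:440]
cv2.imwrite("pics/b_crop.png",cv2.resize(im,None,fx=4,fy=4,interpolation=2))
E
```

```text
scene stone_center 0.63 [ 527. -212.   68.]
scene stand_front 0.93 [ 437. -220.   63.]
scene stand_front 0.42 [661. 435.  -0.]
scene stand_back 0.18 [ 530. -213.   70.]
top stone_center 0.67 [ 530. -207.   73.]
top stand_front 0.68 [ 435. -219.   65.]
top stand_front 0.55 [685. 201.  -2.]
top stand_back 0.8 [ 674. -196.   67.]
[ 637.95241306 -199.97418731  172.79688436] [-0.54695467 -1.02614642  0.04578434]
```

View pics/b_crop.png

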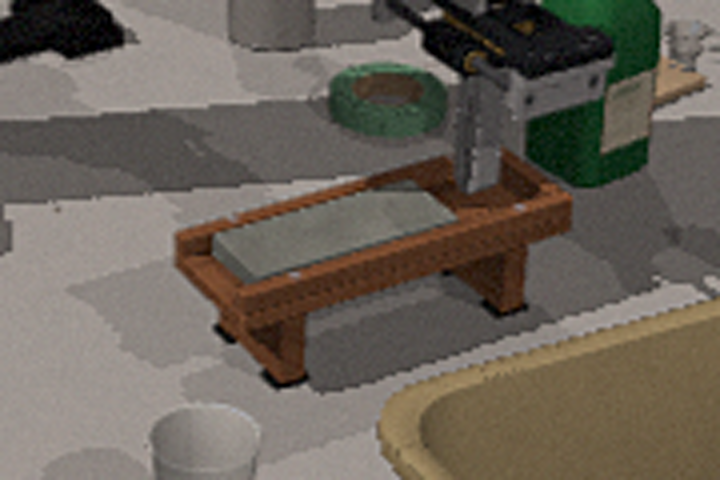

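The closed fingers stand in the gap (crop px ~480,185) without touching, and the stone lies behind the front edge. I'll push it now.

Request:
send_rows(series=[[[-8,-0.7,-2],0,1],[[-6,-0.5,0],0,1],[[-6,-0.5,0],0,1],[[-4,-0.3,0],0,1],[[-4,-0.4,0],0,1],[[-4,-0.4,0],0,1],[[-4,-0.3,0],0,1],[[-4,-0.4,0],0,1],[[-4,-0.3,0],0,1],[[-4,-0.4,0],0,1]])

```text
clock: 5.1
eef_pos: [589.7, -204.2, 170.8]
eef_rot: [3.141, -0.0, 0.082]
wrist_force: [2.0, -0.0, 1.6]
finger_gap: 0.5
finger_force: 0.9
```

Request:
send_rows(series=[[[-4,-0.4,0],0,1],[[-4,-0.4,0],0,1],[[-4,-0.3,0],0,1],[[-4,-0.4,0],0,1],[[-4,-0.3,0],0,1],[[-4,-0.4,0],0,1],[[-4,-0.3,0],0,1],[[-4,-0.4,0],0,1],[[-4,-0.3,0],0,1],[[0,0,0],0,1],[[0,0,0],0,1]])

```text
clock: 6.2
eef_pos: [553.7, -207.4, 170.5]
eef_rot: [-3.141, 0.001, 0.082]
wrist_force: [0.3, -0.5, 0.2]
finger_gap: 0.5
finger_force: 0.0
```

```bash
python3 - <<'E'
from h import *
look(["stone_center"],save="c")
im=cv2.imread("pics/c_scene.png")[220:340,260:440]
cv2.imwrite("pics/c_crop.png",cv2.resize(im,None,fx=4,fy=4,interpolation=2))
E
```

```text
scene stone_center 0.68 [ 465. -213.   72.]
top stone_center 0.71 [ 471. -214.   73.]
```

View pics/c_crop.png

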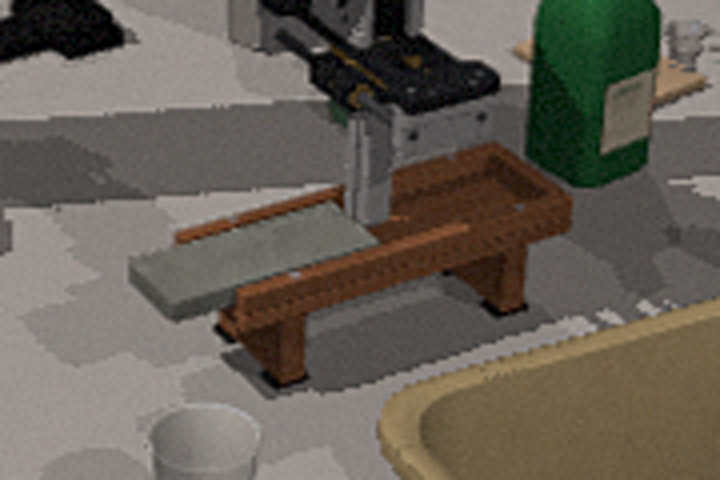

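The stone now overhangs by about 41 mm, with its front end at crop px (150,285), level. I'll push 13 mm more so the grip sits nearer the middle, then retract and go over the overhang.

Request:
send_rows(series=[[[-4,-0.3,0],0,1],[[-4,-0.4,0],0,1],[[-3,-0.3,0],0,1],[[-2,-0.2,0],0,1],[[0,0,0],0,1],[[0,0,0],0,1],[[6,0.5,0],0,1],[[2,0,15],0,1],[[0,0,30],0,1],[[0,0,30],0,1],[[0,0,10],0,1],[[0,0,0],0,1]])

```text
clock: 7.6
eef_pos: [549.4, -208.1, 256.6]
eef_rot: [3.14, -0.002, 0.082]
wrist_force: [-0.3, 0.1, -0.2]
finger_gap: 0.7
finger_force: 0.0
```

```bash
python3 - <<'E'
from h import *
s=read_state();print(s["eef_pos"],s["wrist_force"])
look(["stone_center","stand_front"],save="d")
im=camera("scene")
E
```

```text
[ 549.41672827 -208.1215634   256.56852244] [-0.33375403  0.07730357 -0.15585549]
scene stone_center 0.91 [ 457. -218.   68.]
scene stone_center 0.6 [689. 201.   1.]
scene stand_front 0.68 [ 434. -217.   63.]
top stone_center 0.96 [ 460. -217.   75.]
top stand_front 0.61 [ 440. -221.   66.]
```

Request:
send_rows(series=[[[-33,-3,0],0,-1],[[-33,-3,0],0,-1],[[-33,-3,0],0,-1],[[-33,-4,0],0,-1],[[0,0,0],0,-1],[[0,0,0],0,-1],[[0,0,0],0,-1]])

```text
clock: 8.65
eef_pos: [417.6, -221.1, 255.6]
eef_rot: [3.142, -0.0, 0.082]
wrist_force: [1.1, 0.6, -0.6]
finger_gap: 52.8
finger_force: 0.0
```

Request:
send_rows(series=[[[0,0,-25],0,-1],[[0,0,-25],0,-1],[[0,0,-20],0,-1],[[0,0,-14],0,-1],[[0,0,-6],0,-1],[[0,0,0],0,-1],[[0,0,0],0,-1]])

```text
clock: 9.35
eef_pos: [417.4, -221.1, 166.1]
eef_rot: [3.141, -0.001, 0.083]
wrist_force: [-0.4, -0.1, 0.2]
finger_gap: 93.8
finger_force: 0.0
```

```bash
python3 - <<'E'
from h import *
im=camera("scene")["color"]
cv2.imwrite("pics/e_crop.png",cv2.resize(im[220:340,260:440],None,fx=4,fy=4,interpolation=2))
E
```

```text
(no output)
```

View pics/e_crop.png

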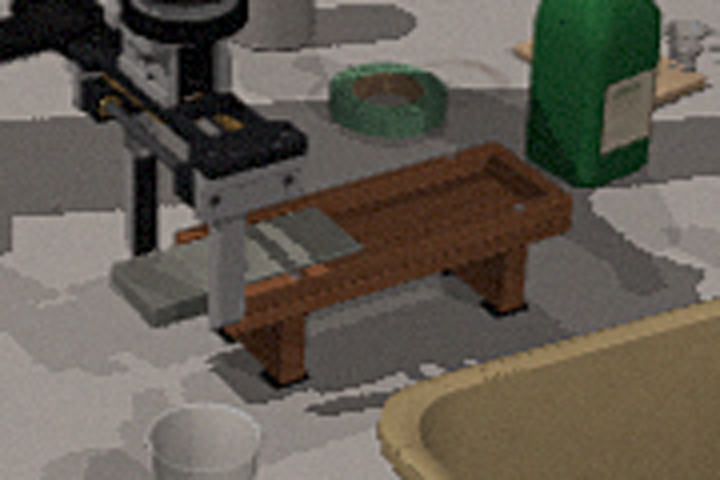

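The open fingers straddle the overhang (crop px 145,200 and 225,280), clear of the stand. Closing.

Request:
send_rows(series=[[[0,0,0],0,1],[[0,0,0],0,1],[[0,0,0],0,1],[[0,0,0],0,1],[[0,0,0],0,1],[[0,0,0],0,1],[[0,0,0],0,1],[[0,0,0],0,1]], squeeze=55)

```text
clock: 10.2
eef_pos: [417.0, -221.1, 165.7]
eef_rot: [3.141, -0.0, 0.082]
wrist_force: [0.1, 0.2, 2.0]
finger_gap: 57.4
finger_force: 55.0
```

Request:
send_rows(series=[[[0,0,3],0,1],[[0,0,6],0,1],[[0,0,8],0,1],[[0,0,10],0,1],[[0,0,15],0,1],[[0,0,15],0,1],[[0,0,3],0,1],[[0,0,0],0,1]])

```text
clock: 11.0
eef_pos: [417.0, -221.1, 226.2]
eef_rot: [3.141, -0.001, 0.082]
wrist_force: [-0.3, 0.3, -2.5]
finger_gap: 57.6
finger_force: 55.0
```

```bash
python3 - <<'E'
from h import *
print(read_state()["moment"])
im=camera("scene")["color"]
cv2.imwrite("pics/f_crop.png",cv2.resize(im[200:320,260:440],None,fx=4,fy=4,interpolation=2))
E
```

```text
[0.02537294 0.06145933 0.03834256]
```

View pics/f_crop.png

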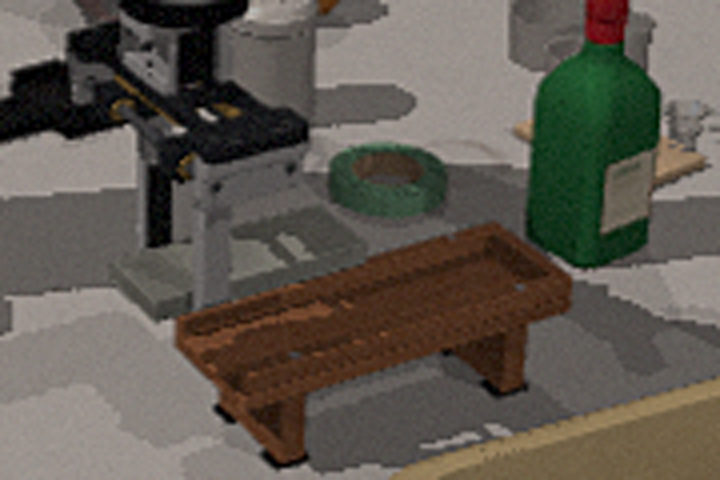

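The stone hangs level in the grip, clear of the stand (crop px 110–365, y 265). Moving to the bare table.

Request:
send_rows(series=[[[2,10,0],0,1],[[6,22,0],0.4,1],[[6,25,0],0.4,1],[[7,26,0],0.4,1],[[8,26,0],0.4,1],[[8,26,0],0.4,1],[[8,26,0],0.4,1],[[7,26,0],0.4,1],[[6,25,0],0.4,1],[[5,20,0],0.3,1],[[4,14,0],0,1],[[0,0,0],0,1]])

```text
clock: 12.25
eef_pos: [484.0, 26.4, 225.2]
eef_rot: [-3.141, 0.001, 0.145]
wrist_force: [0.5, -0.0, -3.1]
finger_gap: 57.3
finger_force: 55.0
```

Request:
send_rows(series=[[[0,0,-15],0,1],[[0,0,-25],0,1],[[0,0,-25],0,1],[[0,0,-20],0,1],[[0,0,-15],0,1],[[0,0,-10],0,1],[[0,0,-6],0,1],[[0,0,-3],0,1],[[0,0,-2],0,1],[[0,0,0],0,1]])

```text
clock: 13.25
eef_pos: [484.1, 24.9, 104.9]
eef_rot: [3.142, -0.0, 0.143]
wrist_force: [-0.4, 0.1, -2.1]
finger_gap: 57.5
finger_force: 55.0
```

Request:
send_rows(series=[[[0,0,-2],0,1],[[0,0,-1.5],0,1],[[0,0,-1],0,1],[[0,0,-0.5],0,1],[[0,0,0],0,1],[[0,0,0],0,1]])

```text
clock: 13.85
eef_pos: [484.0, 24.9, 99.7]
eef_rot: [-3.142, -0.0, 0.143]
wrist_force: [-0.6, 0.1, 0.5]
finger_gap: 57.5
finger_force: 55.0
```

```bash
python3 - <<'E'
from h import *
s=read_state();print(s["eef_pos"],s["wrist_force"])
im=camera("scene")["color"]
cv2.imwrite("pics/g_crop.png",cv2.resize(im[180:300,250:430],None,fx=4,fy=4,interpolation=2))
E
```

```text
[483.9844761   24.94307106  99.72191314] [-0.59253559  0.11648464  0.54863397]
```

View pics/g_crop.png

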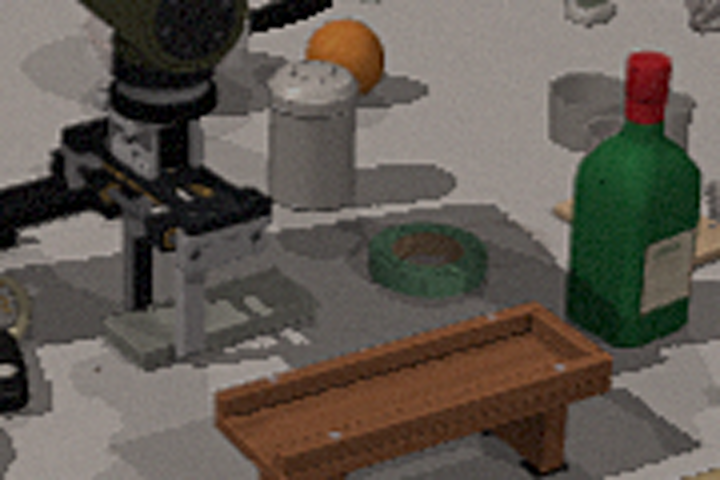

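The stone is down, level, and clear of the tape roll; the wrist force confirms contact. Releasing and rising.

Request:
send_rows(series=[[[0,0,0],0,-1],[[0,0,0],0,-1],[[0,0,0],0,-1],[[0,0,0],0,-1],[[0,0,0],0,-1],[[0,0,0],0,-1],[[0,0,10],0,-1],[[0,0,25],0,-1],[[0,0,30],0,-1],[[0,0,5],0,-1],[[0,0,0],0,-1]])

```text
clock: 15.0
eef_pos: [484.2, 24.9, 170.8]
eef_rot: [3.141, -0.002, 0.143]
wrist_force: [0.2, -0.7, 0.6]
finger_gap: 93.9
finger_force: 0.0
```

```bash
python3 - <<'E'
from h import *
s=read_state();print(s["eef_pos"],s["eef_rot"],s["finger_gap"])
look(["stone_center","base_bed"],save="h")
im=camera("scene");K=np.array([[im["fx"],0,im["cx"]],[0,im["fy"],im["cy"]],[0,0,1]]);T=im["camera_from_world"]
E
```

```text
[484.22807396  24.91465412 170.81376832] [ 3.14119205e+00 -2.29037170e-03  1.43337847e-01] 93.91945215344462
scene stone_center 0.92 [523.  29.   4.]
scene stone_center 0.19 [ 363. -375.   -3.]
scene base_bed 0.93 [472. 262.  12.]
scene base_bed 0.49 [ 362. -375.   -1.]
top stone_center 0.71 [525.  32.   7.]
top base_bed 0.98 [472. 262.  18.]
```

Request:
send_rows(series=[[[20,2.8,0],0,-1],[[20,2.9,0],0,-1],[[0,0,0],0,-1],[[0,0,-25],0,-1],[[0,0,-25],0,-1],[[0,0,-15],0,-1],[[0,0,-5],0,-1],[[0,0,0],0,-1],[[0,0,0],0,-1]])

```text
clock: 16.25
eef_pos: [524.1, 30.6, 100.4]
eef_rot: [3.141, -0.001, 0.143]
wrist_force: [0.4, -0.6, 0.2]
finger_gap: 93.7
finger_force: 0.0
```

Request:
send_rows(series=[[[0,0,0],0,1],[[0,0,0],0,1],[[0,0,0],0,1],[[0,0,0],0,1],[[0,0,0],0,1],[[0,0,0],0,1],[[0,0,0],0,1],[[0,0,0],0,1]], squeeze=40)

```text
clock: 17.05
eef_pos: [524.0, 30.6, 99.7]
eef_rot: [3.142, -0.0, 0.143]
wrist_force: [0.2, -0.0, 2.8]
finger_gap: 57.6
finger_force: 40.0
```

Request:
send_rows(series=[[[0,0,3],0,1],[[0,0,8],0,1],[[0,0,15],0,1],[[0,0,20],0,1],[[0,0,20],0,1],[[0,0,10],0,1],[[0,0,4],0,1],[[0,0,0],0,1]])

```text
clock: 17.85
eef_pos: [523.9, 30.6, 179.7]
eef_rot: [3.142, -0.0, 0.143]
wrist_force: [-0.4, 0.3, -2.7]
finger_gap: 57.5
finger_force: 40.0
```

```bash
python3 - <<'E'
from h import *
look(["stone_center"],save="i")
im=camera("top")
K=np.array([[im["fx"],0,im["cx"]],[0,im["fy"],im["cy"]],[0,0,1]]);T=im["camera_from_world"]
H=np.linalg.inv(K@np.c_[T[:3,0],T[:3,1],T[:3,2]*25+T[:3,3]])
r=regions_of("base_bed",im)[0];cn=max(cv2.findContours(r["mask"].astype(np.uint8),0,1)[0],key=cv2.contourArea).astype(np.float32)
print(cv2.minAreaRect(cv2.perspectiveTransform(cn,H)))
E
```

```text
scene stone_center 0.69 [522.  28.  86.]
top stone_center 0.8 [521.  32.  87.]
top stone_center 0.33 [474. 260.  15.]
((518.4014892578125, 257.54638671875), (108.46898651123047, 98.84297180175781), 31.5360050201416)
```

Request:
send_rows(series=[[[-2,8,0],0,1],[[-4,20,0],0,1],[[-6,25,0],0,1],[[-6,25,0],0,1],[[-6,25,0],0,1],[[-6,25,0],0,1],[[-6,25,0],0,1],[[-6,25,0],0,1],[[-5,25,0],0,1],[[-3,18,0],0,1],[[-2,9.5,0],0,1],[[0,0,0],0,1]])

```text
clock: 19.35
eef_pos: [471.5, 262.0, 179.5]
eef_rot: [3.142, 0.0, 0.145]
wrist_force: [-0.9, -0.4, -2.3]
finger_gap: 57.8
finger_force: 40.0
```

Request:
send_rows(series=[[[0,0,-10],0,1],[[0,0,-15],0,1],[[0,0,-10],0,1],[[0,0,0],0,1],[[0,0,0],0,1]])

```text
clock: 19.85
eef_pos: [472.1, 260.7, 144.6]
eef_rot: [3.142, 0.0, 0.143]
wrist_force: [-0.3, -0.0, -1.7]
finger_gap: 57.5
finger_force: 40.0
```

```bash
python3 - <<'E'
from h import *
s=read_state();print(s["eef_pos"],s["eef_rot"])
im=camera("top")
K=np.array([[im["fx"],0,im["cx"]],[0,im["fy"],im["cy"]],[0,0,1]]);T=im["camera_from_world"]
H=np.linalg.inv(K@np.c_[T[:3,0],T[:3,1],T[:3,2]*20+T[:3,3]])
a=cv2.imread("pics/a_top.png")
# rectified base view, 4 px/mm... origin (360,160) -> 2px/mm, x right, y down=world y
S=np.array([[3,0,-3*360],[0,3,-3*170],[0,0,1.]])
w=cv2.warpPerspective(a,S@H,(660,540))
m=(cv2.GaussianBlur(w,(9,9),0).max(2)<70).astype(np.uint8)
c=max(cv2.findContours(m,0,1)[0],key=cv2.contourArea)
r=cv2.minAreaRect(c);print("rect",np.array(r[0])/3+[360,170],np.array(r[1])/3,r[2])
M=cv2.moments(c);print("pca",M["m10"]/M["m00"]/3+360,M["m01"]/M["m00"]/3+170,np.degrees(.5*np.arctan2(2*M["mu11"],M["mu20"]-M["mu02"])))
b=camera("scene")["color"][190:310,190:340]
cv2.imwrite("pics/j.png",np.hstack([cv2.resize(w,(400,440)),cv2.resize(b,(400,440))]))
E
```

```text
[472.1155535  260.74631634 144.61123349] [3.14151058e+00 2.94340020e-04 1.42693141e-01]
rect [468.97045898 256.31152344] [186.05448405  94.92410278] 7.950773239135742
pca 469.0106433876768 256.13299810493334 7.9903277605583165
```

View pics/j.png

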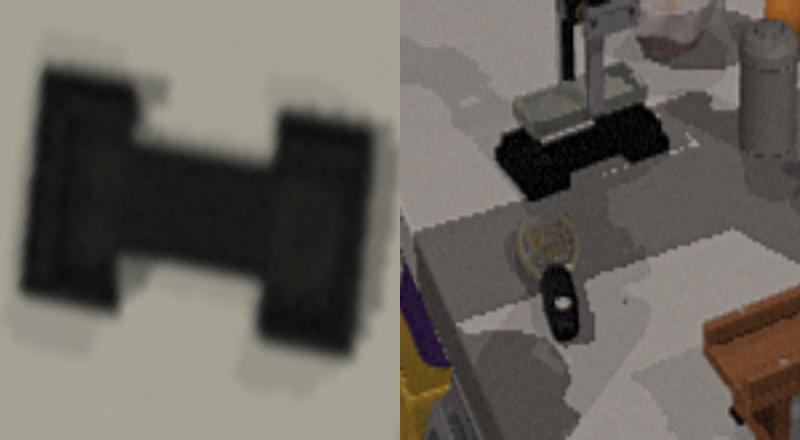

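Left, the base rectified from the top view: yaw 8.0°, matching the tool's 8.2°. Right, the stone hovers level above the base (px 580,100). The silhouette centre and the networks differ by 2–3 mm in y, within the ±5 mm play. I'll lower slowly and watch the force.

Request:
send_rows(series=[[[-0.5,-0.5,-8],0,1],[[0,0,-6],0,1],[[0,0,-3],0,1],[[0,0,-2],0,1],[[0,0,-2],0,1],[[0,0,-2],0,1],[[0,0,0],0,1]])

```text
clock: 20.65
eef_pos: [471.4, 260.6, 121.5]
eef_rot: [3.142, 0.0, 0.143]
wrist_force: [-0.7, 0.1, -1.1]
finger_gap: 57.5
finger_force: 40.0
```

```bash
python3 - <<'E'
from h import *
print(read_state()["moment"])
o=[]
for c,p in (("scene",(270,225)),("top",(248,220))):
    im=camera(c)
    T=im["camera_from_world"]; q=T[:3]@np.array([472,261,20,1]);u=int(im["fx"]*q[0]/q[2]+im["cx"]);v=int(im["fy"]*q[1]/q[2]+im["cy"])
    o.append(cv2.resize(im["color"][v-32:v+32,u-40:u+40],(400,320),interpolation=cv2.INTER_CUBIC))
cv2.imwrite("pics/k.png",np.clip(np.hstack(o)*1.6,0,255).astype(np.uint8))
E
```

```text
[-0.01177477  0.02091446 -0.01013547]
```

View pics/k.png

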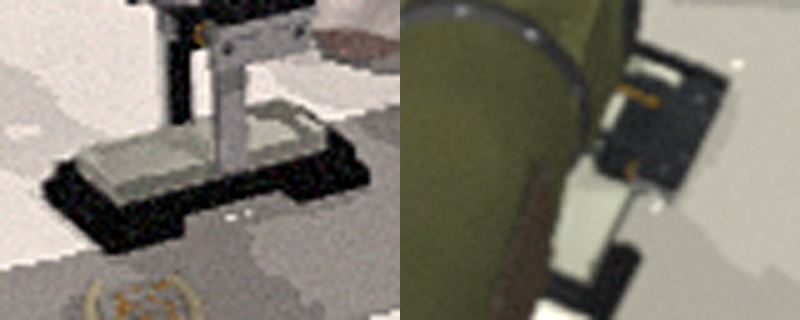

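The stone sits between the keepers with black margins all round (left view, px 75–330). No contact yet, with the bottom 3 mm below the keeper tops. Lowering further.

Request:
send_rows(series=[[[0,0,-2],0,1],[[0,0,-2],0,1],[[0,0,-1.5],0,1],[[0,0,-1],0,1],[[0,0,-1],0,1],[[0,0,0],0,1],[[0,0,0],0,1]])

```text
clock: 21.45
eef_pos: [471.4, 260.6, 114.2]
eef_rot: [-3.142, -0.0, 0.143]
wrist_force: [0.1, 0.5, -2.6]
finger_gap: 57.3
finger_force: 40.0
```

Request:
send_rows(series=[[[0,0,-0.5],0,1],[[0,0,-0.5],0,1],[[0,0,0],0,1],[[0,0,0],0,1]])

```text
clock: 21.85
eef_pos: [471.5, 260.6, 113.7]
eef_rot: [-3.142, -0.0, 0.143]
wrist_force: [-2.7, -0.9, 6.0]
finger_gap: 57.5
finger_force: 40.0
```

Contact came at 113.7 mm, exactly the height of the bed. Releasing gently and rising.

Request:
send_rows(series=[[[0,0,0],0,0],[[0,0,0],0,-0.5],[[0,0,0],0,-1],[[0,0,0],0,-1],[[0,0,0],0,-1],[[0,0,0],0,-1],[[0,0,0],0,-1],[[0,0,8],0,-1],[[0,0,20],0,-1],[[0,0,30],0,-1],[[0,0,35],0,-1],[[0,0,35],0,-1]], squeeze=20)

```text
clock: 23.05
eef_pos: [471.2, 260.5, 243.0]
eef_rot: [-3.142, -0.0, 0.143]
wrist_force: [-0.1, -0.3, -0.5]
finger_gap: 94.0
finger_force: 0.0
```

Request:
send_rows(series=[[[0,-35,20],0,-1],[[0,-35,20],0,-1],[[0,-35,10],0,-1],[[0,-35,0],0,-1],[[0,-35,0],0,-1],[[0,-35,0],0,-1],[[0,0,0],0,-1],[[0,0,0],0,-1]])

```text
clock: 23.85
eef_pos: [471.4, 50.4, 291.7]
eef_rot: [-3.142, -0.001, 0.142]
wrist_force: [-0.3, 0.1, -0.3]
finger_gap: 94.2
finger_force: 0.0
```

```bash
python3 - <<'E'
from h import *
look(["stone_center","base_bed"])
o=[]
for c in ("scene","top"):
    im=camera(c)
    T=im["camera_from_world"]; q=T[:3]@np.array([472,261,20,1]);u=int(im["fx"]*q[0]/q[2]+im["cx"]);v=int(im["fy"]*q[1]/q[2]+im["cy"])
    o.append(cv2.resize(im["color"][v-32:v+32,u-40:u+40],(400,320),interpolation=cv2.INTER_CUBIC))
cv2.imwrite("pics/l.png",np.clip(np.hstack(o)*1.6,0,255).astype(np.uint8))
E
```

```text
scene stone_center 0.89 [471. 259.  16.]
scene base_bed 0.91 [472. 264.  14.]
top stone_center 0.49 [471. 261.  23.]
top base_bed 0.62 [468. 264.  13.]
```

View pics/l.png

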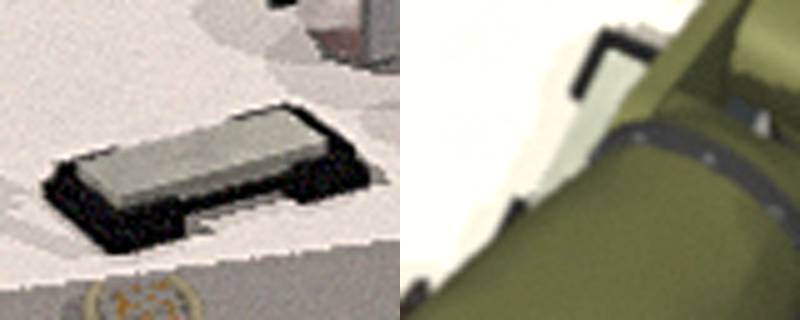

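The stone lies flat inside the base between the keepers (left view, px 75–330), and the gripper is well clear.

```bash
python3 -c "
from cell import *
print(sign_off())"
```

```text
the job is handed in; nothing more can be done
None
```

The stone was pushed out, lifted by its end, laid on the bare table, regripped by the middle and laid flat in the black base; I handed the job in at about 24 s, and the sign-off gave no verdict.

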